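# Raise the lathe's counterweighted window to the setting mark

### The arm

A 6-joint arm with a two-finger parallel gripper is mounted at the origin on the work surface. World frame = base frame: x ahead of the robot, y to its left, z up, the work surface at z = 0. Lengths are in m, angles in rad, forces in N, time in s.
With the tool pointing down it reaches from about 0.3 to 0.775 m from the base axis. Payload 14.6 kg.
Tool frame: the origin (TCP) lies at the centre of the arm's flange, where the gripper is bolted on; the fingertips stand 199 mm ahead of it and the grasp point (between the pads) lies ctrl.tcp_to_grasp ahead of it (ctrl.tcp_to_grasp is the distance from the TCP to the grasp point, in m); z points along the fingers, y is the line along which they close (so a half turn about z gives the same grasp; the last joint's range is limited). The gripper opens to 94 mm and grips with 3 to 60 N. Pads are 16 mm wide; open, the fingers measure 119 mm over their backs; the gripper's body (75 mm by 177 mm) begins 78 mm behind the grasp point.
Start: joints at [-1.407, 0.3, 1.521, -0, 1.321, -0.067], TCP at [0.126, -0.535, 0.405] pointing down, gripper open.
Joint ranges: [-3.03, 3.03], [-0.79, 2.21], [0.23, 2.52], [-1.04, 4.18], [0, 3.07], [-2.55, 2.55]. Speed limits (rad/s): [2.22, 2.22, 2.57, 3.14, 3.14, 3.14].

### API

Orientations are given as [roll, pitch, yaw] about the fixed x, y, z axes, in that order (R = Rz(yaw) Ry(pitch) Rx(roll)).
In Python, from station import ctrl gives the robot as it stands. The module is installed in compiled form; this text tells all that it offers.
- The arm moves only by the shell command python3 -m jog 'ROWS' [OPENING] [FORCE]. ROWS is JSON, a list of rows, each a list of 6 numbers: the shift along the tool's x, y, z in cm, then the turn, a rotation vector about the tool's x, y, z in rad. In form: [[tx, ty, tz, ax, ay, az], ...]. A call has 1 to 8 rows; each row is the pose to reach, as a shift and turn from the pose commanded when the call began, along the tool's axes at that moment; what a row does not reach only later rows make up. A row lasts 1/10 s, in which the tool goes at most 50 mm and 8.59 degrees, less where a joint would pass 70% of its speed; a pose out of reach is approached as far as the arm can. A call with a gripper value outside its range is refused whole. OPENING is the opening in per cent of the stroke, from 0 (shut) to 100 (fully open), set as the call begins (- or left out, the last holds). The fingers move at their own pace and stop on an object; FORCE is the grip in N (left out, the last holds). Time passes only in rows, so rows that repeat a pose let the fingers close. It gives the time, the measured TCP pose, the force, the opening and the grip force at its end, in the units of the state.
- ctrl.get_obs(): the state, without advancing time (a new reading comes with each control period).
- ctrl.camera(name): name is "scene" or "side" or "wrist"; returns a dict with "img" (480x640x3 uint8, blue, green, red), "intrinsics" (3x3 intrinsics, pixels), "R" (3x3) and "t" (3): a world point X has camera coordinates R X + t. Camera axes: x right, y down, z forward; pixel columns grow to the right and rows downward; lengths in m; the calibration is good to about 2 mm. A picture is of the moment at which its call begins. There is no depth.
- ctrl.hand_in(): hands the job in; it is judged then, once.
The state is a dict: "time_s": time; "qpos": joint angles; "joint_vel": joint speeds; "tau": joint torques, N m; "ee_pos": TCP position; "eef_rot": TCP orientation; "force": force on the tool from outside, world axes, zero at the start; "moment": the same for the moment, N m; "grip_width": finger opening in m; "grip_force": force on a finger pad.
Only numpy, scipy, OpenCV 4.12 (cv2) and the standard library are available. Lean on these libraries where they do the work, as an engineer would, in place of code of your own. Each camera call takes 0.05 s, during which the arm holds its last target. There are 200 camera calls.

### The job

Open the slanted sliding window of the small bench lathe for the next set-up: with your fingertips under its lip, push it smoothly up until its red pointer stands level with the yellow setting clip on the left guide rail, then take your hand away and leave it there. Do not pinch the lip, do not shift the clip or press the emergency stop, and leave the turned parts, tools and other loose things where they are.

Things in the scene. Friction and masses are not known exactly. Their poses are not given: they have to be found in the camera images.
- lathe: Fixed white bench CNC lathe on a dark 70 mm high base, 660 mm wide (y), 360 deep (x -200 to 160), 405 high; origin on its underside, front to its own -x. The front leans back 0.61 rad from upright; up the slope is (0.573, 0, 0.820), outward (-0.820, 0, 0.573) in its frame. In front of the slope the base is a ledge, x -0.200 to -0.146. Control panel right of the window (y below -0.21)
- guard (a joint): travel of the clear window up the slope, in m: 0 closed, 0.155 upper stop. Counterweights balance it: it stays where it is left and takes about 3 to 7 N along the slope to move either way. The slope is free for 70 mm below the closed lip
- under_lip (a point): middle of the underside of the lip: a shelf 366 mm long, 16 mm thick (upper half aluminium, lower half black rubber) on the window's lower edge, standing 42 mm out from the pane; this point is 21 mm behind its front edge. Moves with the window; axes: x into the machine, square to the pane; y along the lip to the lathe's left; z up the slope. Closed: (-0.120, 0, 0.149) in the lathe's frame
- pointer (a point): tip of the thin red pointer fixed to the left end of the lip, 14 mm up the slope from the lip's underside; moves with the window; axes of the slope (z up the slope)
- mark (a point): tip of the yellow setting clip (22 x 40 mm, with a black thumb screw) on the left aluminium guide rail, at the height that is to be reached; axes of the slope. The window is at the height when pointer and mark have the same place along the slope
- clip (a joint): place of the setting clip along the rail, in m; the pointer is level with it when joint guard = 0.050 + this value. Clamped: leave it
- estop (a joint): red mushroom emergency stop, 32 mm wide, in a yellow collar on the control panel right of the window: 0 as it stands, 0.005 pressed. Leave it
- part_a: finished steel part standing on the ledge left of the middle: 32 mm head below, 18 mm shank above, 55 mm tall; origin under its centre
- part_b: the same in brass, standing on the ledge right of the middle; origin under its centre
- chuck_key: T-shaped steel chuck key lying on the table, 100 mm long, 112 mm cross bar, 16 mm high
- caliper: steel calliper with a black body lying on the table, 220 mm long, 15 mm high
- oil: white oil bottle with a yellow label and red cap, 52 mm wide, 130 mm tall; origin under its centre
- brush: chip brush lying on the table
- mug: white mug, 80 mm wide, 92 mm tall; origin under its centre

How it is judged:
On the way:
1. the fingers push against the rubber underside of the lip (contact force between the fingers and guard_c2 above 1 N), for 0.2 s.
At the end, for the whole second after the job is handed in: the window stands still with its red pointer level with the yellow clip, within 5 mm along the slope, and nothing touches it (z of pointer in the frame of mark between -0.005 and 0.005 m and velocity of joint guard between -0.01 and 0.01 m/s).
It fails at once if the lip is pinched between the fingers (contact force between the fingers and guard_c2 above 2 N and contact force between the fingers and guard_c1 above 2 N).
It fails at once if the window is slammed (faster than 0.5 m/s) (velocity of joint guard above 0.5 m/s).
It fails at once if the setting clip is shifted by more than 4 mm (distance of mark from where it was at the start of the episode above 0.004 m).
It fails at once if the emergency stop is pressed (value of joint estop above 0.0025 m).
It fails at once if a loose thing is shifted or lifted by more than 20 mm, or a turned part knocked over (distance of any of part_a, part_b, chuck_key, caliper, oil, brush, mug from where it was at the start of the episode above 0.02 m or angle between any of part_a, part_b's own z axis and vertical above 0.5 rad).
It also fails if it takes over 38 s, if anything falls off the work surface, if the arm or the gripper's body presses on something with over 40 N, if the wrist force passes 120 N, or if a joint passes its speed limit or range.

## Working session

There is one attempt and no reset: what is moved stays moved. The work goes in short steps, Python scripts to look and compute and a shell command to move; the robot and the scene stay as the last step left them, time stands still between calls to the robot, and variables do not carry over. Pictures are saved under pics/ and viewed, at most 10 in all, crops included, and the job is handed in when it is done.

```bash
mkdir -p pics; python3 - <<'E'
from station import ctrl
import cv2,numpy as np
print(ctrl.tcp_to_grasp,ctrl.get_obs())
for n in("scene","side"):
    c=ctrl.camera(n);cv2.imwrite(f"pics/{n}0.png",c["img"]);print(n,c["intrinsics"],c["R"],c["t"], -c["R"].T@c["t"])
E
```

```text
0.1804 {'time_s': 0.0, 'qpos': array([-1.40659880e+00,  3.00465778e-01,  1.52156443e+00,  9.15369338e-06,
        1.32068637e+00, -6.66214475e-02]), 'joint_vel': array([-1.13980042e-03, -2.15887520e-04, -1.23970103e-03,  1.96011529e-03,
        4.53544535e-05, -6.90539738e-04]), 'tau': array([ 9.45769862e-04, -5.31805694e+01, -3.52739239e+01,  7.08472123e-02,
        2.44538515e-02, -1.03886248e-04]), 'ee_pos': array([ 0.1258077 , -0.53538823,  0.40409616]), 'eef_rot': array([-3.14047181e+00, -8.36688524e-05,  2.30816660e-01]), 'force': array([-0.1781654 ,  0.63725437, -0.5865156 ]), 'moment': array([ 0.02868273,  0.02002227, -0.02741611]), 'grip_force': 0.0, 'grip_width': 0.09421192436070057}
scene [[562.03205992   0.         323.23770154]
 [  0.         562.03205992 243.66404448]
 [  0.           0.           1.        ]] [[ 0.82570654  0.56409255  0.00288147]
 [ 0.45185957 -0.65834721 -0.60199824]
 [-0.33768572  0.4983759  -0.79849222]] [-0.42661237 -0.1522694   2.03383489] [ 1.107858   -0.87321157  1.53356469]
side [[542.39136229   0.         327.36457712]
 [  0.         542.39136229 234.74914788]
 [  0.           0.           1.        ]] [[-9.20333457e-01 -3.91134663e-01  5.29497235e-05]
 [-2.58909796e-01  6.09109029e-01 -7.49634517e-01]
 [ 2.93175792e-01 -6.89927436e-01 -6.61852014e-01]] [0.46420508 0.26456591 1.31933555] [0.10892492 0.93066301 1.07150805]
```

View pics/scene0.png

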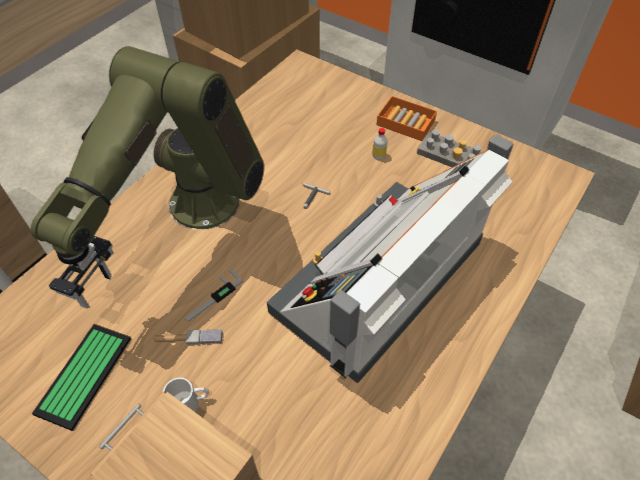

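View pics/side0.png

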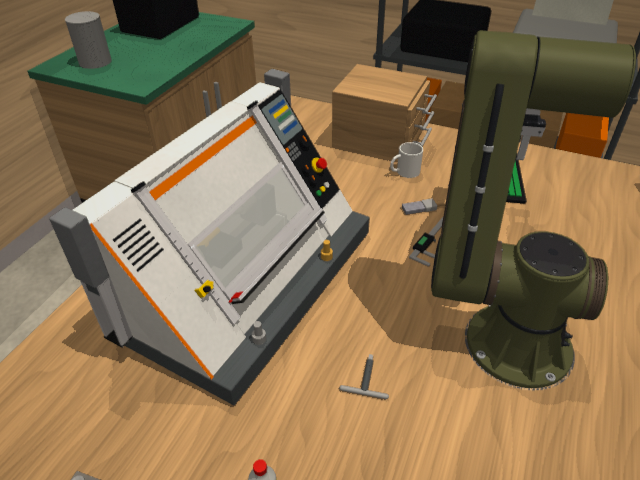

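The scene view shows the lathe from behind, with its front towards the robot. The side view shows the front: red pointer at about (237,296), yellow clip at (205,288), steel part at (258,332), brass part at (326,250), and base front corners near (235,400) and (368,218).

```bash
python3 - <<'E'
import cv2
a=cv2.imread("pics/side0.png")
cv2.imwrite("pics/z1.png",cv2.resize(a[200:410,180:390],None,fx=2.8,fy=2.8,interpolation=cv2.INTER_CUBIC))
E
```

```text
(no output)
```

View pics/z1.png

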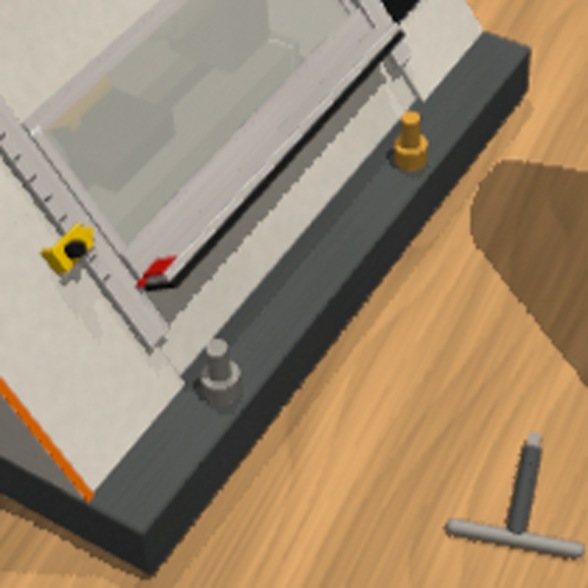

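The zoom shows base top corners at about (232.5,393.6) and (368.9,217.1) px. The lip's left end is at (241,302), its right end at (324,213), and the pointer tip at (230,301).

```bash
cat > h.py <<'E'
from station import ctrl
import cv2,numpy as np
from scipy.spatial.transform import Rotation as Ro
def ray(c,p):
    d=c["R"].T@np.linalg.inv(c["intrinsics"])@[p[0],p[1],1]; return -c["R"].T@c["t"],d
def onz(c,p,z):
    o,d=ray(c,p); return o+d*(z-o[2])/d[2]
def proj(c,X):
    q=c["intrinsics"]@(c["R"]@np.asarray(X)+c["t"]); return q[:2]/q[2]
U=np.array([.573,0,.820]);O=np.array([-.820,0,.573])
E
python3 - <<'E'
from h import *
c=ctrl.camera("side");Z=lambda u,v:(180+u/2.8,200+v/2.8)
L=onz(c,Z(147,542),.07);R=onz(c,Z(529,48),.07);B=onz(c,Z(93,495),.07);F=onz(c,Z(150,575),0)
print(L,R,B,F,np.linalg.norm(L-R),np.linalg.norm(L-B))
y=(L-R)/np.linalg.norm(L-R);yaw=np.arctan2(-y[0],y[1]);M=Ro.from_euler("z",yaw).as_matrix()
T=(L+R)/2-M@[-.2,0,.07];print("yaw",yaw,"T",T)
np.savez("lathe.npz",M=M,T=T)
w=lambda l:M@l+T
print("underlip",w([-.120,0,.149]))
pl=np.array([-.12,0,.149])
lo=lambda p,off:(lambda o,d:M.T@(o+d*(((w(pl+O*off)-o)@(M@O))/(d@(M@O)))-T))(*ray(c,p))
for n,p in dict(lipL=(172,286),lipR=(403,35),ptr=(140,285),clipA=(42,255),clipB=(60,272),clipC=(95,240),clipD=(92,228)).items():
    for off in (0.021,0,-.021):
        X=lo(Z(*p),off);print(n,off,"s",round((X-pl)@U,4),"y",round(X[1],4))
for n,p in dict(A=(222,397),Bb=(410,163)).items(): print(n,M.T@(onz(c,Z(*p),.07)-T))
hsv=cv2.cvtColor(c["img"],cv2.COLOR_BGR2HSV)
for dy in(-.183,.183):
  print(proj(c,w(pl+O*.021+[0,dy,0])))
E
```

```text
[0.53882426 0.4270964  0.07      ] [ 0.471901   -0.23133092  0.07      ] [0.59798592 0.40771575 0.07      ] [0.55164015 0.41655267 0.        ] 0.6618196531446354 0.0622552113758981
yaw -0.10129320400111504 T [7.04337477e-01 7.76587238e-02 6.93889390e-17]
underlip [0.58495257 0.08979313 0.149     ]
lipL 0.021 s 0.0131 y 0.1827
lipL 0 s 0.0039 y 0.1695
lipL -0.021 s -0.0053 y 0.1563
lipR 0.021 s 0.0065 y -0.1832
lipR 0 s -0.0028 y -0.2044
lipR -0.021 s -0.0122 y -0.2255
ptr 0.021 s 0.0338 y 0.2051
ptr 0 s 0.025 y 0.1924
ptr -0.021 s 0.0163 y 0.1797
clipA 0.021 s 0.1073 y 0.2559
clipA 0 s 0.1001 y 0.2443
clipA -0.021 s 0.0929 y 0.2327
clipB 0.021 s 0.0881 y 0.2527
clipB 0 s 0.0805 y 0.241
clipB -0.021 s 0.0729 y 0.2294
clipC 0.021 s 0.0858 y 0.2131
clipC 0 s 0.0781 y 0.2006
clipC -0.021 s 0.0705 y 0.1881
clipD 0.021 s 0.0942 y 0.209
clipD 0 s 0.0867 y 0.1964
clipD -0.021 s 0.0793 y 0.1838
A [-0.17351466  0.19255733  0.07      ]
Bb [-0.17497665 -0.12155154  0.07      ]
[325.12452211 214.53987783]
[244.63111495 306.72443743]
```

```bash
cat >> h.py <<'E'
D=np.load("lathe.npz");M,T=D["M"],D["T"];PL=np.array([-.12,0,.149])
RT=M@np.column_stack([U,[0,-1,0],-O]); RD=M@np.diag([1.,-1,-1])
def tip(s,out,y=.035): return M@(PL+U*s+O*out+[0,y,0])+T-.199*RT[:,2]
def cur():
    o=ctrl.get_obs(); return o["ee_pos"],Ro.from_euler("xyz",o["eef_rot"]).as_matrix(),o
def row(P,R,p0=None,R0=None):
    if p0 is None: p0,R0,_=cur()
    print("row",np.round(100*R0.T@(np.array(P)-p0),2),np.round(Ro.from_matrix(R0.T@R).as_rotvec(),3))
def where():
    p,R,o=cur();x=M.T@(p+.199*R[:,2]-T)-PL
    print("tip s",x@U,"out",x@O,"y",x[1],"t",o["time_s"],"F",M.T@o["force"]@np.column_stack([U,O,[0,1,0]]),"q",np.round(o["qpos"],2))
E
python3 - <<'E'
from h import *
row([.40,-.25,.42],RD); row([.36,.06,.42],RD,np.array([.40,-.25,.42]),RD)
print(tip(-.03,.09),tip(-.03,0)); row(tip(-.03,.09),RT,np.array([.36,.06,.42]),RD)
E
```

```text
row [ 33.22 -21.51  -1.56] [-0.001  0.     0.332]
row [ -7.11 -30.44   0.  ] [0. 0. 0.]
[0.33562459 0.15031542 0.289997  ] [0.40904631 0.14285276 0.238427  ]
row [-3.34 -8.74 13.  ] [-0.     0.961  0.   ]
```

```bash
for i in 1; do python3 -m jog '[[33,-21.5,-1.5,0,0,0.33],[33,-21.5,-1.5,0,0,0.33],[33,-21.5,-1.5,0,0,0.33],[33,-21.5,-1.5,0,0,0.33],[33,-21.5,-1.5,0,0,0.33],[33,-21.5,-1.5,0,0,0.33],[33,-21.5,-1.5,0,0,0.33],[33,-21.5,-1.5,0,0,0.33]]' 0 20; done
python3 - <<'E'
from h import *
where();print(cur()[0]);row([.40,-.25,.42],RD);row([.40,.06,.42],RD)
E
```

```text
time_s: 0.95
ee_pos: [0.3989, -0.2488, 0.4198]
eef_rot: [3.142, -0.0, -0.099]
force: [0.8, -0.6, -0.4]
grip_width: 0.0333
grip_force: 0.0
tip s -0.02755427150395664 out 0.1648174467043213 y -0.3556435222014314 t 0.95 F [ 0.16521076 -0.975485   -0.54423778] q [-0.64  0.11  1.72  0.    1.32  1.03]
[ 0.39890208 -0.2487578   0.41979355]
row [ 0.12  0.11 -0.02] [ 0.    -0.     0.002]
row [-2.950e+00 -3.073e+01 -2.000e-02] [ 0.    -0.     0.002]
```

```bash
python3 -m jog '[[-5,-31,0,0,0,0],[-5,-31,0,0,0,0],[-5,-31,0,0,0,0],[-5,-31,0,0,0,0],[-5,-31,0,0,0,0],[-5,-31,0,0,0,0],[-5,-31,0,0,0,0],[-5,-31,0,0,0,0]]'
python3 - <<'E'
from h import *
where();row(tip(-.03,.09),RT)
E
```

```text
time_s: 1.75
ee_pos: [0.3785, 0.0644, 0.4196]
eef_rot: [-3.141, 0.0, -0.096]
force: [0.2, -0.6, -0.5]
grip_width: 0.0004
grip_force: 0.0
tip s -0.057518194617625765 out 0.20736967735988335 y -0.04612501711986476 t 1.75 F [-0.20703339 -0.51133263 -0.57525496] q [ 0.07 -0.1   1.92  0.    1.32  1.74]
row [-5.09 -8.14 12.96] [-0.003  0.961  0.005]
```

```bash
python3 -m jog '[[-5,-8,13,0,0.96,0],[-5,-8,13,0,0.96,0],[-5,-8,13,0,0.96,0],[-5,-8,13,0,0.96,0],[-5,-8,13,0,0.96,0],[-5,-8,13,0,0.96,0],[-5,-8,13,0,0.96,0],[-5,-8,13,0,0.96,0]]'
python3 - <<'E'
from h import *
where();row(tip(-.03,.09),RT);row(tip(-.03,.05),RT)
c=ctrl.camera("wrist");cv2.imwrite("pics/w1.png",c["img"])
c=ctrl.camera("side");cv2.imwrite("pics/s1.png",cv2.resize(c["img"][150:400,160:500],None,fx=2.3,fy=2.3,interpolation=cv2.INTER_CUBIC))
E
```

```text
time_s: 2.55
ee_pos: [0.3455, 0.0941, 0.3448]
eef_rot: [-3.112, -0.905, -0.079]
force: [0.2, -0.3, 0.9]
grip_width: 0.0004
grip_force: 0.0
tip s 0.012590597045685895 out 0.10938828131465828 y -0.01066631347498548 t 2.55 F [ 0.86589846  0.31349733 -0.2832947 ] q [ 0.2  -0.17  2.24 -0.82  0.26  2.55]
row [-5.19 -5.46  2.43] [-0.047  0.056  0.013]
row [-4.97 -5.27  6.42] [-0.047  0.056  0.013]
```

View pics/s1.png

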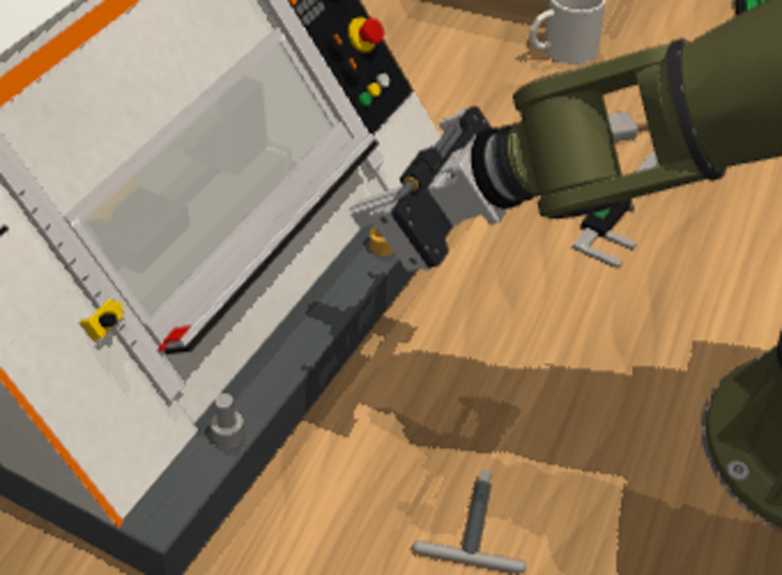

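View pics/w1.png

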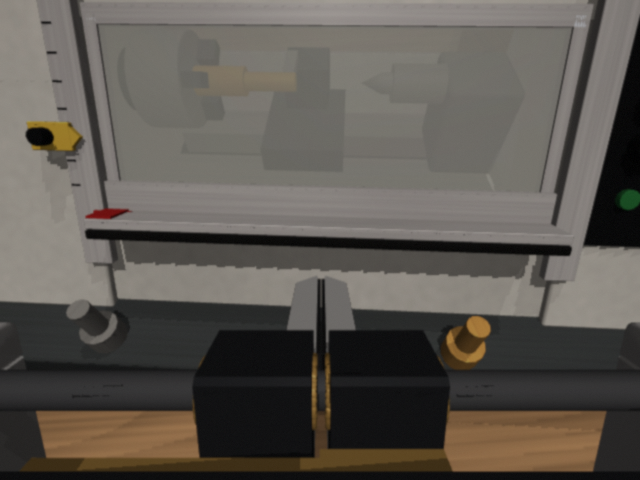

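The side crop shows the gripper in front of the brass part. The wrist view shows the window nearly square on: pointer tip (88,214), clip's arrow tip (80,138), lip underside from (90,240) to (570,252), and closed fingers at x≈320. J6 and J5 are near their limits, so I'll align the tool radially and tilt it less.

```bash
cat >> h.py <<'E'
def RA(az,t):
    z=np.array([np.sin(t)*np.cos(az),np.sin(t)*np.sin(az),-np.cos(t)]);y=np.array([np.sin(az),-np.cos(az),0])
    return np.column_stack([np.cross(y,z),y,z])
R2=RA(.153,.75)
def tip2(s,out,y=0.): return M@(PL+U*s+O*out+[0,y,0])+T-.199*R2[:,2]
def onslope(c,p,out):
    o,d=ray(c,p);n=M@O;q=M@(PL+O*out)+T
    x=M.T@(o+d*((q-o)@n)/(d@n)-T)-PL; return round(x@U,4),round(x[1],4)
E
python3 - <<'E'
from h import *
row(tip2(-.025,.09),R2)
c=ctrl.camera("wrist")
for o in(.021,0,-.021):print(o,*[onslope(c,p,o) for p in((88,214),(80,138),(90,239),(570,252))])
E
```

```text
row [-0.31  1.57  2.63] [ 0.143 -0.155 -0.156]
0.021 (np.float64(0.0284), np.float64(0.1676)) (np.float64(0.0829), np.float64(0.1631)) (np.float64(0.0088), np.float64(0.1697)) (np.float64(0.0082), np.float64(-0.1856))
0 (np.float64(0.0229), np.float64(0.1824)) (np.float64(0.0818), np.float64(0.1775)) (np.float64(0.0018), np.float64(0.1846)) (np.float64(0.0011), np.float64(-0.199))
-0.021 (np.float64(0.0175), np.float64(0.1971)) (np.float64(0.0807), np.float64(0.192)) (np.float64(-0.0052), np.float64(0.1996)) (np.float64(-0.0059), np.float64(-0.2125))
```

```bash
python3 -m jog '[[-0.3,1.6,2.6,0.14,-0.155,-0.155],[-0.3,1.6,2.6,0.14,-0.155,-0.155],[-0.3,1.6,2.6,0.14,-0.155,-0.155],[-0.3,1.6,2.6,0.14,-0.155,-0.155],[-0.3,1.6,2.6,0.14,-0.155,-0.155]]'
python3 - <<'E'
from h import *
where();row(tip2(-.025,.09),R2);row(tip2(-.025,.0),R2)
c=ctrl.camera("wrist");
for o in(.021,):print(o,*[onslope(c,p,o) for p in((88,214),(80,138),(90,239),(570,252))])
E
```

```text
time_s: 3.2
ee_pos: [0.3628, 0.0795, 0.3242]
eef_rot: [-3.141, -0.745, 0.152]
force: [0.0, -0.9, 0.3]
grip_width: 0.0007
grip_force: 0.0
tip s -0.027586279023033042 out 0.08993660313844128 y 0.001244208082730243 t 3.2 F [ 0.35094781  0.07798053 -0.91985762] q [ 0.11 -0.1   2.21  0.1   0.28  1.44]
row [ 0.12  0.15 -0.09] [-0.     0.005 -0.001]
row [1.88 2.01 8.54] [-0.     0.005 -0.001]
0.021 (np.float64(-0.0567), np.float64(0.198)) (np.float64(0.0025), np.float64(0.1947)) (np.float64(-0.0791), np.float64(0.1998)) (np.float64(-0.0035), np.float64(-0.1348))
```

```bash
python3 -m jog '[[0.9,1,4.2,0,0,0],[1.3,1.5,6.2,0,0,0],[1.6,1.8,7.5,0,0,0],[1.8,2,8.5,0,0,0],[1.8,2,8.5,0,0,0]]'
python3 - <<'E'
from h import *
where();
c=ctrl.camera("wrist");cv2.imwrite("pics/w2.png",c["img"])
c=ctrl.camera("side");cv2.imwrite("pics/s2.png",cv2.resize(c["img"][170:370,190:390],None,fx=2.8,fy=2.8,interpolation=cv2.INTER_CUBIC))
for d in(.02,.04,.06): row(tip2(-.026+d,-.0),R2)
E
```

```text
time_s: 3.75
ee_pos: [0.4362, 0.0703, 0.2738]
eef_rot: [-3.141, -0.745, 0.148]
force: [0.1, -0.2, -0.2]
grip_width: 0.0006
grip_force: 0.0
tip s -0.02629778505610142 out 0.0002453063570526971 y -0.0009367806857434133 t 3.75 F [-0.10803247 -0.21815887 -0.21196183] q [0.07 0.16 2.09 0.36 0.16 1.15]
row [ 1.86  0.26 -0.3 ] [ 0.002  0.003 -0.003]
row [ 3.79  0.54 -0.75] [ 0.002  0.003 -0.003]
row [ 5.72  0.83 -1.2 ] [ 0.002  0.003 -0.003]
```

View pics/w2.png

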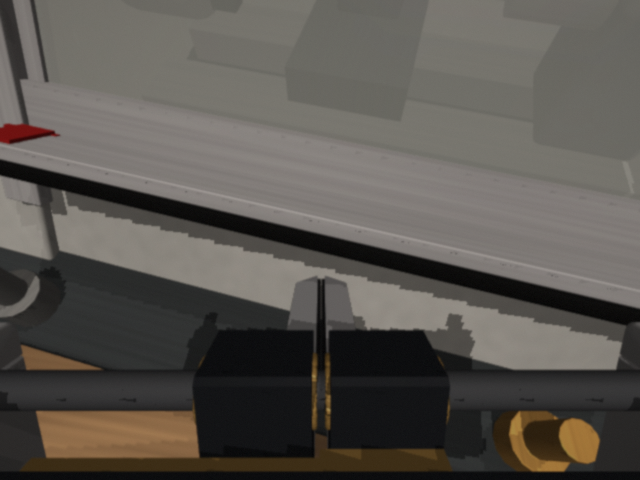

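View pics/s2.png

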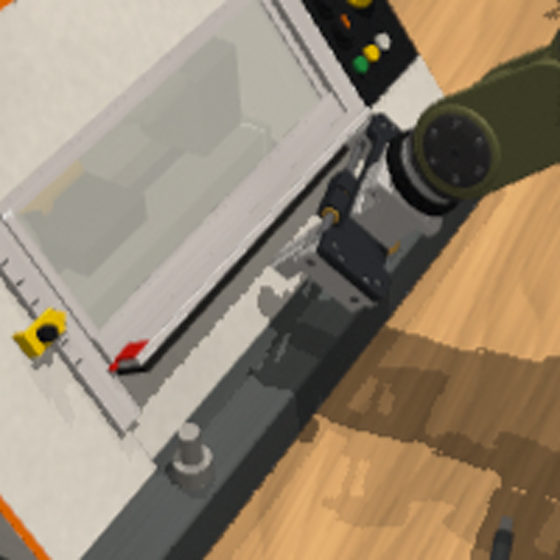

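The wrist view shows the fingertips at (320,278) just below the black rubber edge (320,240), with no contact. In the side crop they are under the right half of the lip, clear of both parts. I'll go a little deeper, ease the tilt, then push gently.

```bash
cat >> h.py <<'E'
R3=RA(.14,.70)
def tip3(s,out,y=0.): return M@(PL+U*s+O*out+[0,y,0])+T-.199*R3[:,2]
E
python3 - <<'E'
from h import *
c=ctrl.camera("wrist");p,R,_=cur();print(proj(c,p+.199*R[:,2]))
for x in((0,0),(320,240),(640,322)):print(onslope(c,x,.021),onslope(c,x,.011))
for s in(-.026,-.016,-.006,.004): row(tip3(s,-.008),R3)
E
```

```text
[321.68649869 293.02628829]
(np.float64(0.0836), np.float64(0.1356)) (np.float64(0.0834), np.float64(0.1467))
(np.float64(0.0147), np.float64(0.0016)) (np.float64(0.0095), np.float64(0.003))
(np.float64(0.0107), np.float64(-0.1255)) (np.float64(0.0052), np.float64(-0.1334))
row [ 1.06 -0.03  0.97] [-0.006 -0.048  0.007]
row [2.03 0.11 0.74] [-0.006 -0.048  0.007]
row [2.99 0.25 0.52] [-0.006 -0.048  0.007]
row [3.96 0.4  0.3 ] [-0.006 -0.048  0.007]
```

```bash
python3 -m jog '[[0.5,0,0.5,0,-0.025,0],[1.1,0,1,0,-0.05,0],[1.1,0,1,0,-0.05,0],[1.4,0,0.9,0,-0.05,0],[1.7,0.1,0.8,0,-0.05,0],[2,0.1,0.75,0,-0.05,0],[2.3,0.15,0.7,0,-0.05,0],[2.3,0.15,0.7,0,-0.05,0]]'
python3 - <<'E'
from h import *
where()
for s in(.004,.014,.024,.034,.044): row(tip3(s,-.008),R3)
E
```

```text
time_s: 4.7
ee_pos: [0.4576, 0.0717, 0.2861]
eef_rot: [3.141, -0.699, 0.15]
force: [-0.6, 0.0, -0.2]
grip_width: 0.0004
grip_force: 0.2
tip s -0.012945974330857802 out -0.008063804218687992 y 0.0008281032739241665 t 4.7 F [-0.47280858  0.35539481 -0.02003556] q [0.07 0.19 2.02 0.21 0.25 1.3 ]
row [ 1.58  0.21 -0.48] [-0.006  0.001  0.008]
row [ 2.53  0.35 -0.75] [-0.006  0.001  0.008]
row [ 3.49  0.49 -1.02] [-0.006  0.001  0.008]
row [ 4.44  0.64 -1.29] [-0.006  0.001  0.008]
row [ 5.39  0.78 -1.56] [-0.006  0.001  0.008]
```

Free so far. Continue up slowly to find contact.

```bash
python3 -m jog '[[0.3,0,-0.1,0,0,0],[0.6,0.1,-0.2,0,0,0],[0.9,0.1,-0.3,0,0,0],[1.2,0.15,-0.4,0,0,0],[1.6,0.2,-0.5,0,0,0],[1.6,0.2,-0.5,0,0,0]]'
python3 - <<'E'
from h import *
where()
for s in(.014,.024,.034,.044): row(tip3(s,-.008),R3)
c=ctrl.camera("side");cv2.imwrite("pics/s3.png",cv2.resize(c["img"][190:330,190:350],None,fx=4.5,fy=4.2,interpolation=cv2.INTER_CUBIC))
E
```

```text
time_s: 5.3
ee_pos: [0.4671, 0.0711, 0.3006]
eef_rot: [3.141, -0.7, 0.15]
force: [-1.3, -0.4, -0.7]
grip_width: 0.0005
grip_force: 0.8
tip s 0.004631287425929604 out -0.00764059362011667 y 0.0011495081172620339 t 5.3 F [-1.29211302  0.64042084 -0.48336556] q [0.07 0.18 1.98 0.19 0.29 1.32]
row [ 0.89  0.14 -0.24] [-0.005 -0.     0.008]
row [ 1.84  0.29 -0.5 ] [-0.005 -0.     0.008]
row [ 2.79  0.43 -0.77] [-0.005 -0.     0.008]
row [ 3.75  0.57 -1.04] [-0.005 -0.     0.008]
```

View pics/s3.png

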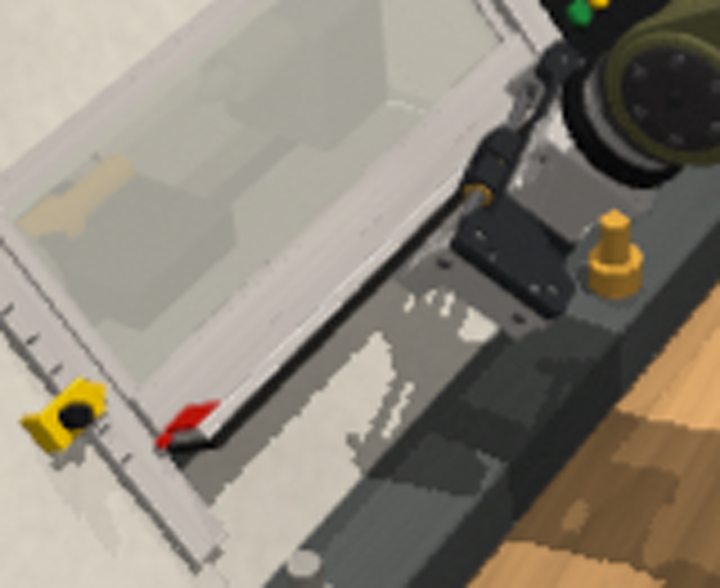

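The crop shows the fingers under the lip and the pointer tip up at about (225,296) px, so the window has begun to move. The clip's tip is at about (213,282).

```bash
cat >> h.py <<'E'
def ptr():
    c=ctrl.camera("side");a=c["img"];h=cv2.cvtColor(a,cv2.COLOR_BGR2HSV)
    m=(((h[...,0]<6)|(h[...,0]>174))&(h[...,1]>150)&(h[...,2]>80)); v,u=np.nonzero(m[190:330,180:270]);v+=190;u+=180
    k=np.argmin(u-.7*v);  p=(u.min(),v[u==u.min()].mean()); cen=(u.mean(),v.mean())
    y=(h[...,0]>22)&(h[...,0]<34)&(h[...,1]>150)&(h[...,2]>80); V,W=np.nonzero(y[250:310,180:222]);V+=250;W+=180
    q=(W.max(),V[W==W.max()].mean())
    print("ptr",p,onslope(c,p,-.0077),"cen",np.round(cen,2),onslope(c,cen,0),"clip",q,onslope(c,q,-.0147))
E
python3 - <<'E'
from h import *
ptr(); a=ctrl.camera
# same on first picture
i=cv2.imread("pics/side0.png");c=ctrl.camera("side");c["img"]=i
ctrl_cam=ctrl.camera
import h as H
class F: camera=staticmethod(lambda n:c)
H.ctrl=F; H.ptr()
E
```

```text
ptr (np.int64(225), np.float64(295.0)) (np.float64(0.0416), np.float64(0.1877)) cen [230.43 290.21] (np.float64(0.0429), np.float64(0.1741)) clip (np.int64(212), np.float64(285.0)) (np.float64(0.0772), np.float64(0.1946))
ptr (np.int64(229), np.float64(300.5)) (np.float64(0.0257), np.float64(0.1879)) cen [235.21 295.94] (np.float64(0.0252), np.float64(0.1729)) clip (np.int64(212), np.float64(285.0)) (np.float64(0.0772), np.float64(0.1946))
```

```bash
python3 -m jog '[[0.4,0.05,-0.1,0,0,0],[0.9,0.1,-0.25,0,0,0],[1.4,0.2,-0.4,0,0,0],[1.9,0.3,-0.5,0,0,0],[2.4,0.35,-0.65,0,0,0],[2.8,0.4,-0.8,0,0,0],[3.1,0.45,-0.85,0,0,0],[3.1,0.45,-0.85,0,0,0]]'
python3 - <<'E'
from h import *
where();ptr()
E
```

```text
time_s: 6.25
ee_pos: [0.4858, 0.0694, 0.327]
eef_rot: [3.141, -0.7, 0.15]
force: [-2.4, -0.3, -0.5]
grip_width: 0.0006
grip_force: 0.8
tip s 0.03703538611588958 out -0.007874173740457943 y 0.0013687419741726225 t 6.25 F [-1.74094155  1.62599955 -0.57466207] q [0.06 0.18 1.91 0.17 0.36 1.35]
ptr (np.int64(217), np.float64(283.5)) (np.float64(0.0738), np.float64(0.1866)) cen [222.65 278.76] (np.float64(0.0748), np.float64(0.1728)) clip (np.int64(212), np.float64(285.0)) (np.float64(0.0772), np.float64(0.1946))
```

```bash
python3 -m jog '[[0.2,0,-0.05,0,0,0],[0.4,0.05,-0.1,0,0,0],[0.6,0.1,-0.15,0,0,0],[0.8,0.1,-0.2,0,0,0],[0.9,0.15,-0.25,0,0,0],[0.9,0.15,-0.25,0,0,0]]'
python3 - <<'E'
from h import *
where();ptr()
for a in((.025,-.006),(.02,.05),(0.02,.15),(.01,.15)): row(tip3(*a),R3)
E
```

```text
time_s: 6.9
ee_pos: [0.491, 0.0688, 0.3344]
eef_rot: [3.141, -0.7, 0.15]
force: [-2.3, 1.1, -0.7]
grip_width: 0.0006
grip_force: 1.6
tip s 0.04592801451198186 out -0.007923979220367118 y 0.0013146069565047203 t 6.9 F [-1.93347176  1.61620769  0.90581543] q [0.06 0.18 1.89 0.16 0.38 1.35]
ptr (np.int64(214), np.float64(280.5)) (np.float64(0.0836), np.float64(0.1881)) cen [219.83 276.17] (np.float64(0.0837), np.float64(0.1746)) clip (np.int64(212), np.float64(285.0)) (np.float64(0.0772), np.float64(0.1946))
row [-2.06 -0.32  0.36] [-0.006  0.     0.008]
row [-3.87 -1.53 -4.83] [-0.006  0.     0.008]
row [ -6.26  -3.56 -14.33] [-0.006  0.     0.008]
row [ -7.21  -3.71 -14.06] [-0.006  0.     0.008]
```

```bash
python3 -m jog '[[-0.7,-0.1,0.15,0,0,0],[-1.5,-0.2,0.3,0,0,0],[-2.1,-0.3,0.4,0,0,0],[-3,-0.9,-2.3,0,0,0],[-3.9,-1.5,-4.8,0,0,0],[-4.8,-2.3,-8.5,0,0,0],[-5.5,-2.9,-12,0,0,0],[-5.5,-2.9,-12,0,0,0]]'
python3 - <<'E'
from h import *
where();ptr();c=ctrl.camera("wrist");cv2.imwrite("pics/w4.png",c["img"]);np.savez("w4.npz",**c)
E
```

```text
time_s: 7.75
ee_pos: [0.3666, 0.0799, 0.393]
eef_rot: [3.141, -0.705, 0.151]
force: [0.5, 0.2, 0.2]
grip_width: 0.0005
grip_force: 0.0
tip s 0.023440175128276876 out 0.12787976335080015 y 2.8674505152401913e-05 t 7.75 F [ 0.41130059 -0.23422416  0.25717196] q [ 0.11 -0.19  2.11  0.05  0.52  1.5 ]
ptr (np.int64(214), np.float64(280.5)) (np.float64(0.0836), np.float64(0.1881)) cen [219.83 276.17] (np.float64(0.0837), np.float64(0.1746)) clip (np.int64(212), np.float64(285.0)) (np.float64(0.0772), np.float64(0.1946))
```

View pics/w4.png

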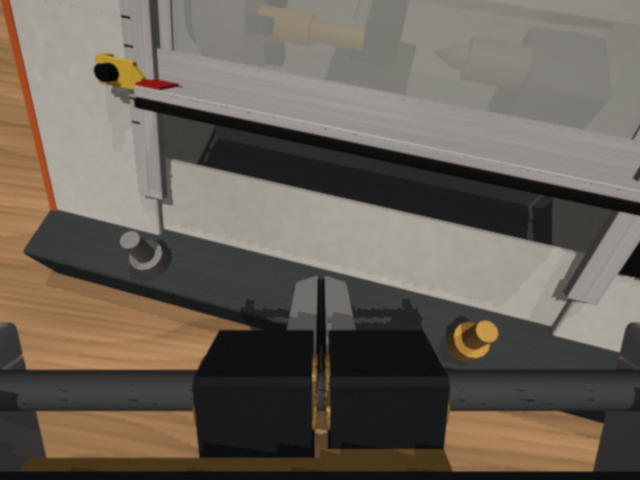

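The wrist view shows the window raised and holding, both parts upright, and the red pointer (135–180,85) meeting the clip's tip (145,80). I'll use the last picture for a close-up of both views.

```bash
python3 - <<'E'
from h import *
a=cv2.imread("pics/w4.png")[45:115,90:190];b=ctrl.camera("side")["img"][265:305,185:241]
f=lambda x,s:cv2.resize(x,None,fx=s,fy=s,interpolation=cv2.INTER_NEAREST)
A=f(a,4);B=f(b,7)
o=np.zeros((280,800,3),np.uint8);o[:280,:400]=A;o[:280,405:405+392]=B;cv2.imwrite("pics/zz.png",o)
E
```

```text
(no output)
```

View pics/zz.png

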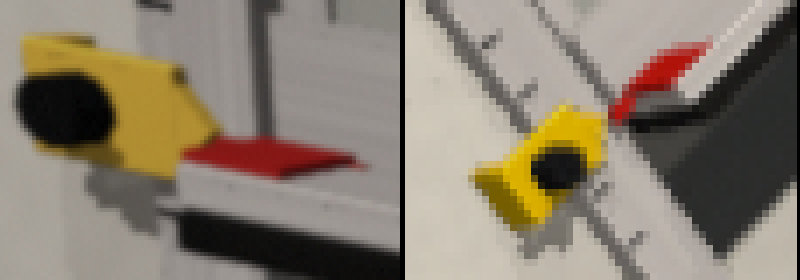

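The close-up gives the clip's tip at wrist (145,79.5) and side (213.9,281.9), and the pointer tip at wrist (135.8,84) and side (214.2,282.2).

```bash
python3 - <<'E'
from h import *
w=dict(np.load("w4.npz"));c=ctrl.camera("side")
def tri(a,b):
    P=lambda k:k["intrinsics"]@np.c_[k["R"],k["t"]]
    X=cv2.triangulatePoints(P(w),P(c),np.array(a,float),np.array(b,float));X=(X[:3]/X[3]).ravel()
    x=M.T@(X-T)-PL;print("s",x@U,"out",x@O,"y",x[1],"res",proj(w,X)-a,proj(c,X)-b)
tri((145,79.5),(213.9,281.9));tri((135.8,84),(214.2,282.2));tri((145,79.5),(213.0,282.2))
for o in(.005,-.008,-.015):print(o,onslope(w,(145,79.5),o),onslope(w,(135.8,84),o),onslope(c,(213.9,281.9),o),onslope(c,(214.2,282.2),o))
E
```

```text
s 0.080030987573398 out -0.01422408685325522 y 0.18652199660652002 res [-0.63608489  1.91456606] [-0.22861218 -0.28862498]
s 0.07945198505185652 out -0.008500105842391602 y 0.189745057850406 res [ 0.58013318 -1.83049811] [0.21870945 0.26763902]
s 0.08010796091245606 out -0.01614198463917388 y 0.1876157376600196 res [-0.44433446  1.34002026] [-0.16076457 -0.2029885 ]
0.005 (np.float64(0.0855), np.float64(0.1727)) (np.float64(0.0809), np.float64(0.1808)) (np.float64(0.086), np.float64(0.1981)) (np.float64(0.0851), np.float64(0.1979))
-0.008 (np.float64(0.0829), np.float64(0.1816)) (np.float64(0.0781), np.float64(0.1901)) (np.float64(0.0814), np.float64(0.1902)) (np.float64(0.0804), np.float64(0.1901))
-0.015 (np.float64(0.0814), np.float64(0.1863)) (np.float64(0.0765), np.float64(0.195)) (np.float64(0.0789), np.float64(0.186)) (np.float64(0.0779), np.float64(0.1859))
```

Estimates of the remaining offset run from about -3.5 to +1 mm. I'll take one more wrist view, square to the clip, to settle it numerically.

```bash
python3 - <<'E'
from h import *
w=dict(np.load("w4.npz"));p,R,_=cur();C=-w["R"].T@w["t"];x=M.T@(C-T)-PL
print("cam s",x@U,"out",x@O,"y",x[1])
d=M@(U*(.08-x@U)+np.array([0,.12-x[1],0]));row(p+d,R);print(p+d)
E
```

```text
cam s 0.1410497782647006 out 0.27940922666212753 y -0.014274257253172148
row [ -3.26 -13.88   3.79] [0. 0. 0.]
[0.34782515 0.21672004 0.33966914]
```

```bash
python3 -m jog '[[-1.3,-4,1.5,0,0,0],[-2.7,-8,3.1,0,0,0],[-2.7,-8,3.1,0,0,0],[-2.7,-8,3.1,0,0,0]]'
python3 - <<'E'
from h import *
where();w=ctrl.camera("wrist");np.savez("w5.npz",**w)
h=cv2.cvtColor(w["img"],cv2.COLOR_BGR2HSV)
r=((h[...,0]<6)|(h[...,0]>174))&(h[...,1]>150)&(h[...,2]>60);y=(h[...,0]>20)&(h[...,0]<34)&(h[...,1]>150)&(h[...,2]>60)
for n,m in(("red",r),("yel",y)):
    k,l,st,ce=cv2.connectedComponentsWithStats(m.astype(np.uint8))
    for i in range(1,k):
        if st[i,4]>40 and st[i,1]<250:
            V,W=np.nonzero(l==i)
            print(n,st[i],ce[i].round(1))
            if st[i,4]<1500:
                for cx in range(W.min(),W.max()+1,2 if n=="red" else 3): print((cx,V[W==cx].min(),V[W==cx].max()),end=" ")
                q=cv2.convexHull(np.c_[W,V].astype(np.int32));print("\nhull",cv2.approxPolyDP(q,1.5,True).reshape(-1,2).tolist())
for o in(0,-.008,-.015):print(onslope(w,(100,100),o))
E
```

```text
time_s: 8.35
ee_pos: [0.3561, 0.1597, 0.3475]
eef_rot: [3.14, -0.695, 0.153]
force: [0.0, -0.6, -0.2]
grip_width: 0.0003
grip_force: 0.0
tip s -0.02635530355546798 out 0.11741779625290052 y 0.07808090958761289 t 8.35 F [-0.15164781 -0.19108188 -0.63035883] q [ 0.35 -0.08  2.13 -0.31  0.43  2.01]
red [231  22  41   8 128] [250.5  25.6]
(231, np.int64(23), np.int64(23)) (233, np.int64(22), np.int64(24)) (235, np.int64(23), np.int64(24)) (237, np.int64(23), np.int64(24)) (239, np.int64(23), np.int64(25)) (241, np.int64(23), np.int64(25)) (243, np.int64(23), np.int64(26)) (245, np.int64(22), np.int64(26)) (247, np.int64(23), np.int64(26)) (249, np.int64(24), np.int64(27)) (251, np.int64(24), np.int64(27)) (253, np.int64(25), np.int64(27)) (255, np.int64(25), np.int64(28)) (257, np.int64(25), np.int64(28)) (259, np.int64(26), np.int64(29)) (261, np.int64(26), np.int64(28)) (263, np.int64(27), np.int64(28)) (265, np.int64(27), np.int64(28)) (267, np.int64(27), np.int64(29)) (269, np.int64(28), np.int64(29)) (271, np.int64(29), np.int64(29)) 
hull [[271, 29], [259, 29], [231, 23], [245, 22]]
yel [ 177    0   54   37 1113] [207.7  17.2]
(177, np.int64(0), np.int64(23)) (180, np.int64(0), np.int64(28)) (183, np.int64(0), np.int64(28)) (186, np.int64(0), np.int64(29)) (189, np.int64(0), np.int64(29)) (192, np.int64(0), np.int64(30)) (195, np.int64(0), np.int64(31)) (198, np.int64(0), np.int64(31)) (201, np.int64(0), np.int64(32)) (204, np.int64(0), np.int64(33)) (207, np.int64(0), np.int64(33)) (210, np.int64(0), np.int64(34)) (213, np.int64(0), np.int64(35)) (216, np.int64(1), np.int64(35)) (219, np.int64(2), np.int64(36)) (222, np.int64(6), np.int64(31)) (225, np.int64(11), np.int64(28)) (228, np.int64(16), np.int64(24)) 
hull [[230, 20], [220, 36], [179, 28], [177, 23], [177, 0], [214, 0], [221, 2]]
(np.float64(0.0139), np.float64(0.2887))
(np.float64(0.0115), np.float64(0.2954))
(np.float64(0.0094), np.float64(0.3012))
```

```bash
python3 - <<'E'
from h import *
w=dict(np.load("w5.npz"))
for o in(0,-.008,-.015):print(o,"mark",onslope(w,(231,20),o),"ptr",onslope(w,(231,23),o))
row(tip3(.02,-.004),R3);row(tip3(.02,.1),R3)
E
```

```text
0 mark (np.float64(0.084), np.float64(0.1813)) ptr (np.float64(0.0823), np.float64(0.1813))
-0.008 mark (np.float64(0.0837), np.float64(0.1848)) ptr (np.float64(0.0819), np.float64(0.1847))
-0.015 mark (np.float64(0.0835), np.float64(0.1878)) ptr (np.float64(0.0817), np.float64(0.1878))
row [ 5.68 10.5   9.06] [-0.006  0.004  0.009]
row [ 3.17  8.38 -0.81] [-0.006  0.004  0.009]
```

Square-on, the pointer is 1.7 mm below the clip's tip. That is within 5 mm and agrees with the measured travel, so I'm handing in.

```bash
python3 -c "
from station import ctrl
print(ctrl.hand_in())"
```

```text
the job is handed in; nothing more can be done
None
```

The window has been pushed up and stays open with its red pointer about 1.7 mm below the yellow clip's tip by the last camera measurement (5 mm allowed); the hand is clear and the job is handed in, but no verdict came back.

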